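# Rub down the ridge strip of the twig hut and hold its end

## Robot

A 6-joint arm with a two-finger parallel gripper is mounted at the origin on the work surface. World frame = base frame: x ahead of the robot, y to its left, z up, the work surface at z = 0. Lengths are in m, angles in rad, forces in N, time in s.
With the tool pointing down it reaches from about 0.375 to 0.9 m from the base axis. Payload 3.1 kg.
Tool frame: the origin (TCP) lies at the very end of the fingers, on their centre line; the grasp point (between the pads) lies 19 mm behind it; z points along the fingers, y is the direction in which the jaws open and shut (so a half turn about z gives the same grasp; the last joint's range is limited). The gripper opens to 87 mm and grips with 3 to 60 N. Pads are 19 mm wide; open, the fingers measure 117 mm over their backs; the gripper's body (75 mm by 190 mm) begins 51 mm behind the grasp point.
Start: joints at [0.976, 0.527, 1.433, -0, 1.181, -0.178], TCP at [0.253, 0.571, 0.223] pointing down, gripper open.
Joint ranges: [-3.08, 3.08], [-0.75, 2.2], [0.22, 2.44], [-1.43, 4.57], [0, 2.65], [-2.85, 2.85]. Speed limits (rad/s): [2.79, 2.79, 3.14, 3.14, 3.14, 3.14].

## Interface

Orientations are given as a unit quaternion [x, y, z, w].
In Python, from rig import robot gives the robot as it stands.
- The arm moves only by the tool arm_command, never from a script. Its argument "targets" is a list of rows, each a list of 5 numbers: the shift along the tool's x, y, z in cm, then the turn about the tool's z in rad, then the finger opening in cm, from 0 to 8.7. In form: [[dx, dy, dz, spin, hand], ...]. A call has 1 to 5 rows; each row is the pose to reach, as a shift and turn from the pose commanded when the call began, along the tool's axes at that moment; what a row does not reach only later rows make up. A row lasts 1/8 s, in which the tool goes at most 62.5 mm and 10.7 degrees, less where a joint would pass 70% of its speed; a pose out of reach is approached as far as the arm can. A call with a gripper value outside its range is refused whole. The fingers move at their own pace and stop on an object; "newtons" is the grip in N (left out, the last holds). Time passes only in rows, so rows that repeat a pose let the fingers close. It gives the time, the measured TCP pose, the force and the opening at its end, in the units of the state.
- robot.get_obs(): the state, without advancing time (a new reading comes with each control period).
- robot.camera(name): name is "scene" or "side" or "wrist"; returns (picture, depth): 480x640x3 uint8, red, green, blue; 480x640 float32, m along the optical axis (not along the pixel's ray), 0 where there is no reading.
- robot.camera_model(name): a dict with "mtx" (3x3 intrinsics, pixels), "extrinsics" (4x4, takes a point from world to camera coordinates). Camera axes: x right, y up, looking along -z (the intrinsics and any distortion apply to the point x, -y, -z); pixel columns grow to the right and rows downward; lengths in m; the calibration is good to about 2 mm. A picture is of the moment at which its call begins: read the wrist's pose just before it. camera_model takes no time and is no camera call; for the wrist camera it gives the pose at the moment of the call.
- robot.hand_in(): hands the job in, once; it reports no verdict.
The state is a dict: "time": time; "q": joint angles; "joint_velocities": joint speeds; "joint_torque": joint torques, N m; "position": TCP position; "tool_rot": TCP orientation; "ft_force": force on the tool from outside, world axes, zero at the start; "moment": the same for the moment, N m; "grip_width": finger opening in m.
Only numpy, scipy, OpenCV 4.12 (cv2) and the standard library are available. Lean on these libraries where they do the work, as an engineer would, in place of code of your own. Each camera call takes 0.05 s, during which the arm holds its last target.

## Task

The pale wooden ridge strip of the twig hut is tacked down at one end (brass tack) but still springs up off its sticky tape towards the other. With shut fingers, gently run the fingertips along the top of the strip, from the tacked end to the raised end, touching its whole length on the way, and finish while still holding the raised end down flat on the roof with the fingertips. Do not grip the strip, push the hut about or lean on it hard, and leave the things lying round it where they are.

Things in the scene. Friction and masses are not known exactly. Their poses are not given: they have to be found in the camera images.
- hut: Model hut, loose, about 0.9 kg: plywood base 270 x 190 x 9 mm, card walls, pitched roof of brown twigs. Origin: centre of the underside of the base; x along the ridge to the raised end of the strip (doorway gable), y across, z up; any yaw. Flat ridge top (24 mm wide, 240 mm long) 128 mm above the desk; the slopes fall away at 37 degrees, all below the top of the strip.
- strip_tack (a point): The brass tack: the point on the top face of the ridge strip, on its centre line, 10 mm from its tacked end. x points along the strip to the raised end, y across it, z out of its top face. The strip is a stiff pine lath 230 mm long, 24 mm wide, 6 mm thick, hinged at the tack; lying flat, its top face is 134 mm above the desk.
- strip_end (a point): The point on the top face of the ridge strip, on its centre line, at the raised end: exactly 220 mm from the strip_tack point along x. Same axes.
- ridge_strip (a joint): Angle of the ridge strip about the tack, rad: 0 = flat on the roof along its whole length, 0.08 to 0.13 at the start (raised end 17 to 29 mm high). It springs back to about 0.08 (17 mm high) when let go; pressing it flat takes about 0.6 N at the raised end, 1.1 N half-way, 4 N at 30 mm from the tack.
- glue_stick: Glue stick standing by the hut, white with a red cap, 27 mm in diameter, 93 mm tall; origin at the centre of its foot. Leave alone.
- secateurs: Small secateurs with turquoise handles lying by the hut, 185 x 64 mm, 18 mm high; origin near the pivot, on the desk, jaws to its +x. Leave alone.
- twig: Loose brown twig, 155 mm long along its x, 12 mm thick; origin at mid-length, on the desk. Leave alone.
- spare_lath: Spare piece of pale lath lying flat on the desk, 125 x 24 x 6 mm, long side along its x; origin at the centre of its underside. Leave alone.
- brush_jar: Dark blue jar of brushes to the robot's left of the hut, 76 mm in diameter, about 205 mm tall with the brushes; origin at the centre of its foot. Leave alone.
- sanding_block: Cork sanding block to the robot's right of the hut, 110 x 62 x 28 mm; origin at the centre of its underside. Leave alone.

How it is judged:
On the way, in this order (a step that is already met when the one before it is completed fails the run):
1. a fingertip touches the top of the strip at its tacked end (contact force between the fingers and ridge_strip above 0.2 N and x of the grasp point in the frame of strip_tack below 0.03 m), for 0.05 s.
2. then touches it 45 mm (give or take 10 mm) from the tack (contact force between the fingers and ridge_strip above 0.2 N and x of the grasp point in the frame of strip_tack between 0.034 and 0.055 m), for 0.03 s.
3. then touches it 70 mm (give or take 10 mm) from the tack (contact force between the fingers and ridge_strip above 0.2 N and x of the grasp point in the frame of strip_tack between 0.059 and 0.08 m), for 0.03 s.
4. then touches it 94 mm (give or take 10 mm) from the tack (contact force between the fingers and ridge_strip above 0.2 N and x of the grasp point in the frame of strip_tack between 0.084 and 0.105 m), for 0.03 s.
5. then touches it 120 mm (give or take 10 mm) from the tack (contact force between the fingers and ridge_strip above 0.2 N and x of the grasp point in the frame of strip_tack between 0.109 and 0.13 m), for 0.03 s.
6. then touches it 145 mm (give or take 10 mm) from the tack (contact force between the fingers and ridge_strip above 0.2 N and x of the grasp point in the frame of strip_tack between 0.134 and 0.155 m), for 0.03 s.
7. then touches it 170 mm (give or take 10 mm) from the tack (contact force between the fingers and ridge_strip above 0.2 N and x of the grasp point in the frame of strip_tack between 0.159 and 0.18 m), for 0.03 s.
8. then presses the last 38 mm of the strip flat on the roof (contact force between the fingers and ridge_strip above 0.2 N and x of the grasp point in the frame of strip_tack above 0.182 m and value of joint ridge_strip below 0.014 rad), for 0.3 s.
At the end, for the whole second after the job is handed in: The strip lies flat (under 0.014 rad: raised end within 3 mm), held by the fingers with 0.3 to 30 N on its last 45 mm; the hut stands level and at rest; hut and loose things are within 20 mm of where they were (value of joint ridge_strip below 0.014 rad and contact force between the fingers and ridge_strip between 0.3 and 30 N and x of the grasp point in the frame of strip_tack above 0.175 m and distance of each of hut, glue_stick, secateurs, twig, spare_lath, brush_jar, sanding_block from where it was at the start of the episode below 0.02 m and angle between hut's own z axis and vertical below 0.03 rad and linear speed of hut below 0.02 m/s); the arm keeps its last pose, push and grip.
It fails at once if the strip is leaned on hard (over 30 N) (contact force between the fingers and ridge_strip above 30 N).
It fails at once if the strip is taken between the fingers instead of touched from above (contact force between the fingers and ridge_strip above 0.3 N and z of the grasp point in the frame of strip_tack below 0.005 m).
It fails at once if the hut is pushed about (more than 20 mm), lifted or tipped (distance of hut from where it was at the start of the episode above 0.02 m or height (world z) of hut above 0.008 m or angle between hut's own z axis and vertical above 0.06 rad).
It fails at once if one of the loose things round the hut is moved more than 20 mm (distance of any of glue_stick, secateurs, twig, spare_lath, brush_jar, sanding_block from where it was at the start of the episode above 0.02 m).
It also fails if it takes over 42 s, if anything falls off the work surface, if the arm or the gripper's body presses on something with over 40 N, if the wrist force passes 120 N, or if a joint passes its speed limit or range.

## Working session

There is one attempt and no reset: what is moved stays moved. The work goes in short steps, Python scripts to look and compute and a tool call to move; the robot and the scene stay as the last step left them, time stands still between calls to the robot, and variables do not carry over. Pictures are saved under pics/ and viewed, and the job is handed in when it is done.

Besides the shell and the picture viewer there is one more tool, called by a JSON object that holds its "api" and its "payload", one argument or row to a line. arm_command: Moves the arm, as the interface text tells. Its arguments: {"type":"object","properties":{"targets":{"type":"array","items":{"type":"array","items":{"type":"number"}}},"newtons":{"type":"number"}},"required":["targets"]}

```bash
mkdir -p pics; ls; python3 - <<'E'
from rig import robot
import cv2,numpy as np
o=robot.get_obs();print({k:np.round(v,3) for k,v in o.items()})
for n in("scene","side"):
    p,d=robot.camera(n);cv2.imwrite(f"pics/{n}0.png",p[:,:,::-1]);np.save(f"pics/{n}0.npy",d)
    m=robot.camera_model(n);print(m)
E
```

```text
pics
{'time': np.float64(0.0), 'q': array([ 0.976,  0.528,  1.434, -0.   ,  1.181, -0.178]), 'joint_velocities': array([ 0.002,  0.001,  0.003,  0.001, -0.002, -0.001]), 'joint_torque': array([ 1.0000e-03, -4.4004e+01, -1.7659e+01,  6.3000e-02,  5.8000e-02,
       -0.0000e+00]), 'position': array([0.253, 0.571, 0.222]), 'tool_rot': array([ 0.207,  0.978, -0.001, -0.   ]), 'ft_force': array([-0.78 , -0.079,  1.054]), 'moment': array([ 0.081, -0.029, -0.031]), 'grip_width': np.float64(0.087)}
{'mtx': array([[444.23685342,   0.        , 315.37190345],
       [  0.        , 444.23685342, 242.36015892],
       [  0.        ,   0.        ,   1.        ]]), 'extrinsics': array([[ 0.86688076,  0.49820637, -0.01755457, -0.50922225],
       [-0.29779146,  0.54575614,  0.78324357,  0.07587906],
       [ 0.39979745, -0.67375117,  0.6214671 , -1.54893691],
       [ 0.        ,  0.        ,  0.        ,  1.        ]])}
{'mtx': array([[471.56917175,   0.        , 327.08192182],
       [  0.        , 471.56917175, 235.98352557],
       [  0.        ,   0.        ,   1.        ]]), 'extrinsics': array([[ 0.79090899, -0.61182077,  0.01176033, -0.45327875],
       [ 0.40257036,  0.53468992,  0.7429965 , -0.32093673],
       [-0.46086882, -0.58290825,  0.66919198, -0.84018697],
       [ 0.        ,  0.        ,  0.        ,  1.        ]])}
```

View pics/scene0.png

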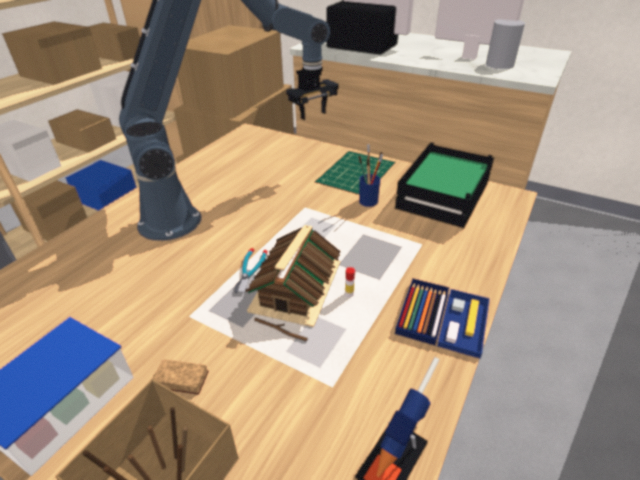

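View pics/side0.png

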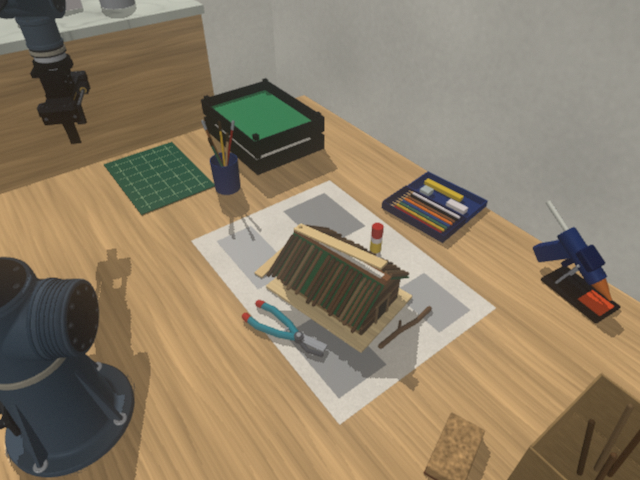

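The hut sits at about (295,275) in the scene view and (345,275) in the side view. Its pale strip runs from the back end, at side (298,230), to the raised doorway end near (388,272). I'll zoom in next.

```bash
python3 - <<'E'
import cv2,numpy as np
a=cv2.imread("pics/scene0.png")[215:325,235:365];b=cv2.imread("pics/side0.png")[210:340,245:445]
a=cv2.resize(a,None,fx=4,fy=4,interpolation=2);b=cv2.resize(b,None,fx=4,fy=4,interpolation=2)
cv2.imwrite("pics/za.png",a);cv2.imwrite("pics/zb.png",b)
E
```

```text
(no output)
```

View pics/za.png

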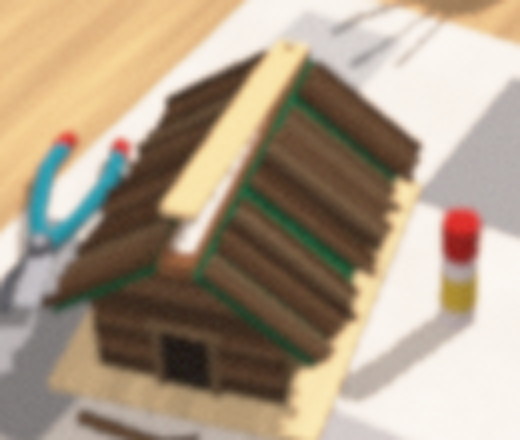

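View pics/zb.png

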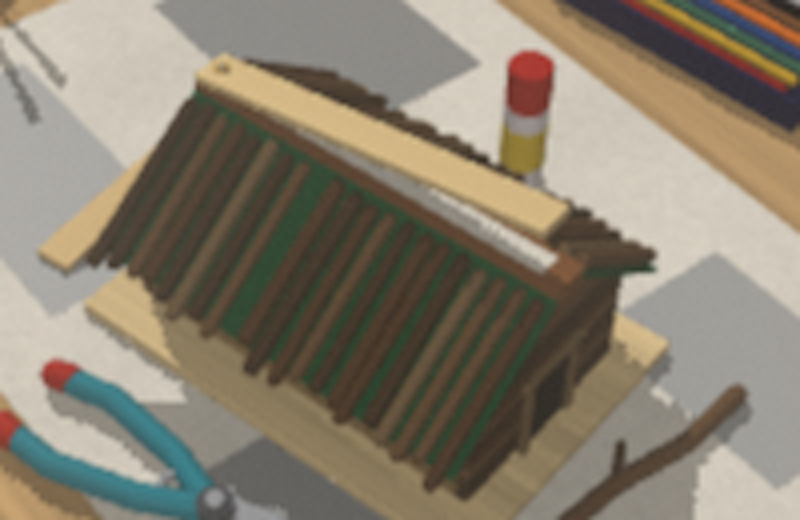

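```bash
cat > h.py <<'E'
import numpy as np
def ray(m,u,v):
    K=m["mtx"];E=m["extrinsics"];R=E[:3,:3];t=E[:3,3]
    d=np.array([(u-K[0,2])/K[0,0],-(v-K[1,2])/K[1,1],-1.]);return -R.T@t,R.T@d
def onz(m,u,v,z):
    c,d=ray(m,u,v);return c+d*(z-c[2])/d[2]
def tri(ms,uvs):
    A=np.zeros((3,3));b=np.zeros(3);L=[]
    for m,(u,v) in zip(ms,uvs):
        c,d=ray(m,u,v);d=d/np.linalg.norm(d);P=np.eye(3)-np.outer(d,d);A+=P;b+=P@c;L.append((c,P))
    x=np.linalg.solve(A,b);return x,[float(np.linalg.norm(P@(x-c))) for c,P in L]
E
python3 - <<'E'
from rig import robot
from h import *
import cv2
S=robot.camera_model("scene");D=robot.camera_model("side")
tk=((307.5,226.5),(300.5,226.8))
print("tack",tri((S,D),tk),onz(S,*tk[0],.134),onz(D,*tk[1],.134))
for n,m,bx in(("scene",S,(235,215,365,325)),("side",D,(245,210,445,340))):
    p=cv2.imread(f"pics/{n}0.png");d=np.load(f"pics/{n}0.npy")
    h=cv2.cvtColor(p,cv2.COLOR_BGR2HSV)
    k=cv2.inRange(h,(12,50,150),(32,255,255))
    q=np.zeros_like(k);q[bx[1]:bx[3],bx[0]:bx[2]]=k[bx[1]:bx[3],bx[0]:bx[2]]
    v,u=np.nonzero(q);P=[]
    for a,b in zip(u,v):
        c,r=ray(m,a,b);P.append(c+r*d[b,a])
    P=np.array(P);ok=(P[:,2]>.122)&(P[:,2]<.18)&(d[v,u]>0)
    P=P[ok];uv=np.c_[u,v][ok]
    c=P.mean(0);w,V=np.linalg.eigh(np.cov((P-c).T));ax=V[:,2];ax=ax if ax[1]<0 else -ax
    s=(P-c)@ax;print(n,len(P),c,ax,np.sqrt(w),np.percentile(s,[0,1,99,100]),"yaw",np.arctan2(ax[1],ax[0]))
    print(" ends",c+ax*s.min(),c+ax*s.max(),uv.min(0),uv.max(0))
    r=cv2.minAreaRect(P[:,:2].astype(np.float32));print(r)
E
```

```text
tack (array([0.53607001, 0.04889956, 0.13230271]), [0.0007304384274565161, 0.0007304384274566495]) [0.53759437 0.04583264 0.134     ] [0.53538428 0.04827919 0.134     ]
scene 524 [ 0.56191111 -0.06677754  0.1443557 ] [ 0.21798073 -0.96973636  0.10998084] [0.00732311 0.00863482 0.06675833] [-0.12649855 -0.12026972  0.1029143   0.10783295] yaw -1.349687963103726
 ends [0.53433686 0.0558927  0.13044328] [ 0.58541661 -0.17134708  0.15621526] [275 225] [311 280]
((0.55350261926651, -0.06082489341497421), (0.03641868382692337, 0.23613320291042328), 12.641671180725098)
side 907 [ 0.55780801 -0.0627568   0.14876173] [ 0.21643848 -0.96880756  0.12069094] [0.00387699 0.00719579 0.06632039] [-0.12523544 -0.12243564  0.10386023  0.10646674] yaw -1.3509985475652182
 ends [0.53070225 0.05857224 0.13364695] [ 0.58085151 -0.16590258  0.16161131] [294 223] [386 276]
((0.5576299428939819, -0.05314549803733826), (0.028008755296468735, 0.2294067144393921), 12.713333129882812)
```

```bash
cat >> h.py <<'E'
from scipy.spatial.transform import Rotation as Ro
T=np.array([.536,.0485,.134]);Y=-1.350;A=np.array([np.cos(Y),np.sin(Y),0])
def rep(robot):
    o=robot.get_obs();R=Ro.from_quat(o["tool_rot"]).as_matrix();p=o["position"]
    d=p-T;print("t",round(o["time"],2),"pos",p.round(4),"strip x,y,z mm",(1e3*np.array([d@A,d@np.array([-A[1],A[0],0]),d[2]])).round(1),"F",o["ft_force"].round(2),"grip",o["grip_width"])
    print(" tool z",R[:,2].round(3)," toolx yaw",np.arctan2(R[1,0],R[0,0]).round(4),"q",o["q"].round(2));return R,p
def shift(R,p,x,z,y=0):
    g=T+A*x+np.array([-A[1],A[0],0])*y;g[2]=.134+z
    t=R[:,0];tv=Y+np.pi
    dy=(np.arctan2(t[1],t[0])-tv+np.pi)%(2*np.pi)-np.pi
    print("x",x,"z",z,"-> shift cm",(100*R.T@(g-p)).round(2),"spin",round(dy,4))
E
python3 - <<'E'
from rig import robot
from h import *
S=robot.camera_model("scene");D=robot.camera_model("side")
print("jar",onz(S,369,203,0),onz(D,227,191,0))
R,p=rep(robot);shift(R,p,.0,.166)
shift(R,p,.016,.03)
E
```

```text
jar [0.56446558 0.43092888 0.        ] [0.54510153 0.42916253 0.        ]
t 0.1 pos [0.2526 0.571  0.2217] strip x,y,z mm [-571.8 -162.1   87.7] F [ 0.48 -0.59  0.16] grip 0.08683416354836669
 tool z [-0.001 -0.002 -1.   ]  toolx yaw 2.7248 q [ 0.98  0.53  1.43 -0.    1.18 -0.18]
x 0.0 z 0.166 -> shift cm [-47.06 -36.32  -7.78] spin 0.9332
x 0.016 z 0.03 -> shift cm [-48.01 -37.58   5.82] spin 0.9332
```

{"api": "arm_command", "payload": {
  "targets": [
    [-2,-2,-8,0,0],
    [-8,-6,-8,0,0],
    [-14,-10,-8,0,0],
    [-19,-14,-8,0,0],
    [-24,-18,-8,0,0]
  ],
  "newtons": 20
}}

```text
time: 0.72
position: [0.3853, 0.336, 0.3023]
tool_rot: [0.207, 0.978, 0.0, 0.0]
ft_force: [0.7, -0.2, 0.6]
grip_width: 0.0451
```

{"api": "arm_command", "payload": {
  "targets": [
    [-5,-4,0,0,0],
    [-10,-8,0,0,0],
    [-15,-12,0,0,0],
    [-20,-16,0,0,0],
    [-23,-18.3,0,0,0]
  ]
}}

```text
time: 1.35
position: [0.5217, 0.0747, 0.302]
tool_rot: [0.208, 0.978, -0.0, -0.0]
ft_force: [0.0, 0.9, 0.2]
grip_width: 0.002
```

{"api": "arm_command", "payload": {
  "targets": [
    [0,0,0,0.18,0],
    [0,0,0,0.36,0],
    [0,0,0,0.54,0],
    [0,0,0,0.72,0],
    [0,0,0,0.9,0]
  ]
}}

```text
time: 1.98
position: [0.5205, 0.0773, 0.3019]
tool_rot: [0.614, 0.789, -0.0, -0.0]
ft_force: [0.1, -0.1, 0.1]
grip_width: 0.0002
```

```bash
python3 - <<'E'
from rig import robot
from h import *
import cv2
R,p=rep(robot);shift(R,p,.016,.04);shift(R,p,.016,.02)
for n in("scene","side","wrist"):
    q,d=robot.camera(n);cv2.imwrite(f"pics/{n}1.png",q[:,:,::-1])
E
```

```text
t 1.98 pos [0.5205 0.0773 0.3019] strip x,y,z mm [-31.5  -8.8 167.9] F [ 0.13 -0.12  0.14] grip 0.00019851929411936024
 tool z [-0.001  0.    -1.   ]  toolx yaw 1.8188 q [-0.07  0.3   1.58  0.    1.26 -0.31]
x 0.016 z 0.04 -> shift cm [-4.78  0.76 12.79] spin 0.0272
x 0.016 z 0.02 -> shift cm [-4.78  0.77 14.79] spin 0.0272
```

View pics/wrist1.png

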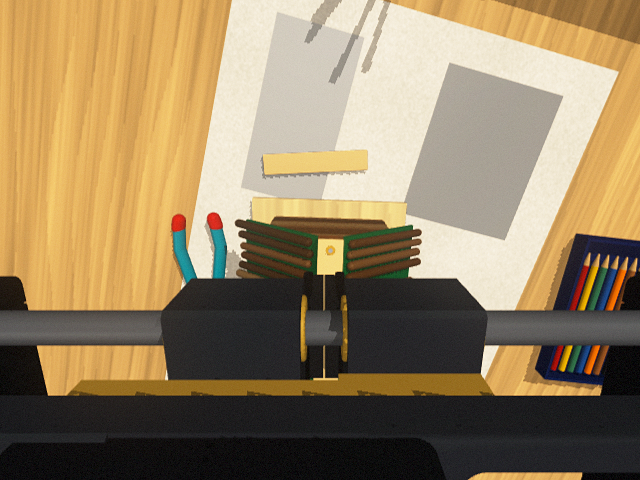

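View pics/side1.png

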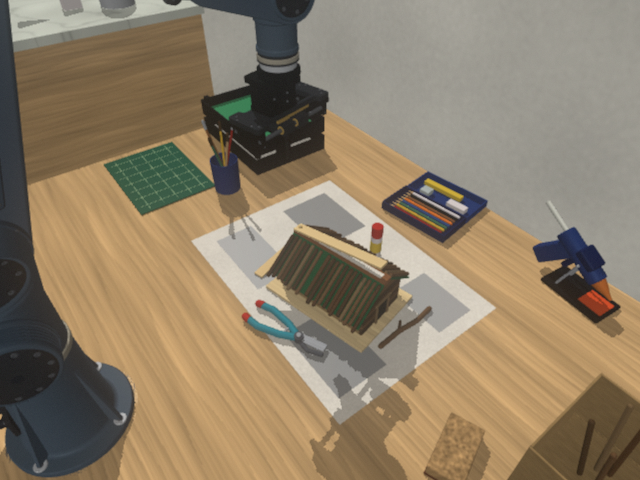

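The wrist view shows the tack at (330,250) and the strip running straight down behind the fingers. I'll use this pixel to check the tack position.

```bash
python3 - <<'E'
from rig import robot
from h import *
import cv2
W=robot.camera_model("wrist");S=robot.camera_model("scene");D=robot.camera_model("side")
print(onz(W,330,250.5,.134), tri((W,S,D),((330,250.5),(307.5,226.5),(300.5,226.8))))
q=cv2.imread("pics/wrist1.png")
for a in(236.5,275):
  for u in(317.5,343.5): print(a,u,onz(W,u,a,.134))
E
```

```text
[0.53374612 0.04669955 0.134     ] (array([0.53521085, 0.04738952, 0.13342177]), [0.0016486744387246273, 0.0016049104241284697, 0.001045034523383333])
236.5 317.5 [0.51931456 0.05669598 0.134     ]
236.5 343.5 [0.54216616 0.06270189 0.134     ]
275 317.5 [0.52864477 0.02052819 0.134     ]
275 343.5 [0.55215675 0.02671016 0.134     ]
```

{"api": "arm_command", "payload": {
  "targets": [
    [-2,0.4,4,0.027,0],
    [-4.8,0.7,8,0.027,0],
    [-4.8,0.7,11,0.027,0],
    [-4.8,0.7,13,0.027,0],
    [-4.8,0.7,14,0.027,0]
  ]
}}

```text
time: 2.75
position: [0.5391, 0.0326, 0.161]
tool_rot: [0.622, 0.783, -0.001, -0.001]
ft_force: [-0.2, 0.7, 0.4]
grip_width: 0.0004
```

```bash
python3 - <<'E'
from rig import robot
from h import *
import cv2
R,p=rep(robot);shift(R,p,.016,.0)
for n in("scene","side"):
    q,d=robot.camera(n);q=q[:,:,::-1]
    q=q[150:330,230:370] if n=="scene" else q[150:340,245:445]
    cv2.imwrite(f"pics/{n}2.png",cv2.resize(q,None,fx=3,fy=3,interpolation=2))
E
```

```text
t 2.75 pos [0.5391 0.0326 0.161 ] strip x,y,z mm [16.2 -0.5 27. ] F [-0.18  0.74  0.39] grip 0.00043136997561867084
 tool z [-0.002  0.    -1.   ]  toolx yaw 1.7998 q [-0.15  0.5   1.71 -0.    0.94 -0.38]
x 0.016 z 0.0 -> shift cm [0.02 0.05 2.7 ] spin 0.0082
```

View pics/side2.png

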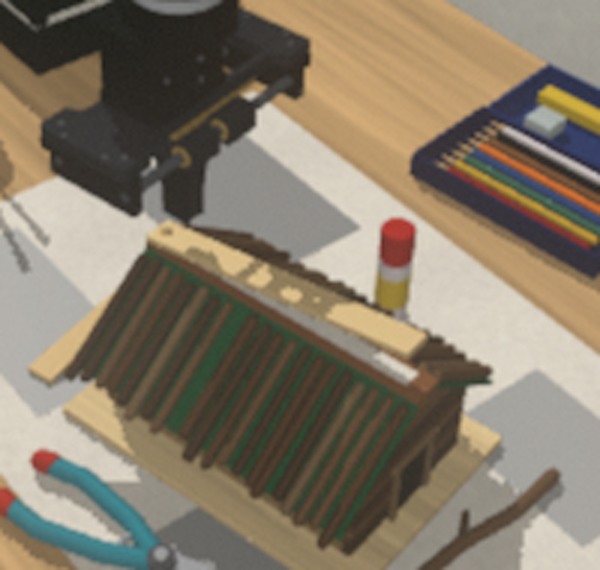

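View pics/scene2.png

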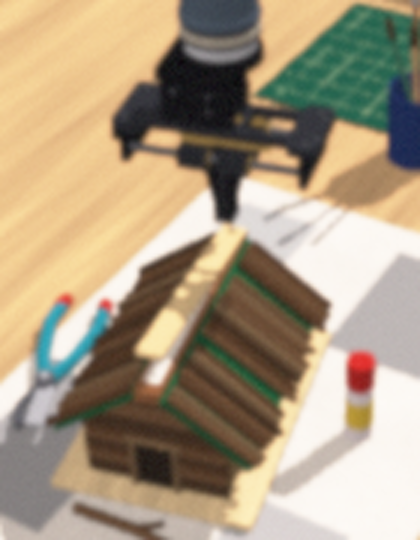

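The fingertips hang about 27 mm over the strip, just past the tack, and are centred across it. I'll lower them and watch the force.

{"api": "arm_command", "payload": {
  "targets": [
    [0,0,1,0.008,0],
    [0,0,1.8,0.008,0],
    [0,0,2.2,0.008,0],
    [0,0,2.2,0.008,0]
  ]
}}

```text
time: 3.35
position: [0.5396, 0.0327, 0.1402]
tool_rot: [0.626, 0.78, -0.0, -0.0]
ft_force: [0.8, 0.9, -0.2]
grip_width: 0.0004
```

{"api": "arm_command", "payload": {
  "targets": [
    [0,0,0.1,0,0],
    [0,0,0.2,0,0],
    [0,0,0.3,0,0],
    [0,0,0.3,0,0]
  ]
}}

```text
time: 3.85
position: [0.5399, 0.0325, 0.1375]
tool_rot: [0.626, 0.78, 0.0, 0.0]
ft_force: [0.6, -0.6, 0.1]
grip_width: 0.0002
```

```bash
python3 - <<'E'
from rig import robot
from h import *
R,p=rep(robot)
E
```

```text
t 3.85 pos [0.5399 0.0325 0.1375] strip x,y,z mm [16.4  0.3  3.5] F [ 0.57 -0.64  0.12] grip 0.00015936106542891273
 tool z [ 0. -0. -1.]  toolx yaw 1.7898 q [-0.15  0.53  1.73 -0.    0.88 -0.37]
```

{"api": "arm_command", "payload": {
  "targets": [
    [0,0,0.05,0,0],
    [0,0,0.1,0,0],
    [0,0,0.1,0,0]
  ]
}}

```text
time: 4.22
position: [0.5399, 0.0324, 0.1365]
tool_rot: [0.626, 0.78, -0.0, 0.0]
ft_force: [0.1, -0.7, 1.3]
grip_width: 0.0003
```

{"api": "arm_command", "payload": {
  "targets": [
    [0,0,0.05,0,0],
    [0,0,0.1,0,0],
    [0,0,0.1,0,0]
  ]
}}

```text
time: 4.6
position: [0.5401, 0.0323, 0.1356]
tool_rot: [0.626, 0.78, 0.0, 0.0]
ft_force: [0.2, -2.8, 3.7]
grip_width: 0.0003
```

```bash
python3 - <<'E'
from rig import robot
from h import *
import cv2
R,p=rep(robot)
q,d=robot.camera("side");q=q[150:340,245:445,::-1]
cv2.imwrite(f"pics/side3.png",cv2.resize(q,None,fx=3,fy=3,interpolation=2))
rep(robot)
E
```

```text
t 4.6 pos [0.5401 0.0323 0.1356] strip x,y,z mm [16.7  0.4  1.6] F [ 0.23 -2.85  3.68] grip 0.0002926765514743359
 tool z [ 0.001 -0.    -1.   ]  toolx yaw 1.7898 q [-0.15  0.54  1.73 -0.    0.88 -0.37]
t 4.65 pos [0.54   0.0324 0.1355] strip x,y,z mm [16.6  0.4  1.5] F [ 0.3  -2.09  3.45] grip 0.0006368553028534431
 tool z [ 0.001 -0.    -1.   ]  toolx yaw 1.7898 q [-0.15  0.54  1.73 -0.    0.88 -0.37]
```

View pics/side3.png

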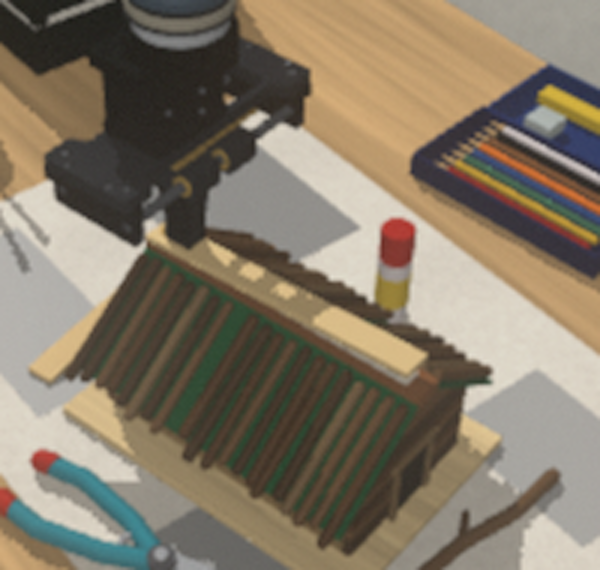

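Contact is confirmed at 3.5 N, with x about 16 mm from the tack. Now I'll stroke along the strip, which is the tool's -x.

{"api": "arm_command", "payload": {
  "targets": [
    [-0.5,0,0,0,0],
    [-1,0,0,0,0],
    [-1.5,0,0,0,0],
    [-2,0,0,0,0],
    [-2.5,0,0,0,0]
  ]
}}

```text
time: 5.28
position: [0.5452, 0.0078, 0.1353]
tool_rot: [0.626, 0.78, -0.0, -0.0]
ft_force: [-0.5, 1.6, 2.5]
grip_width: 0.0005
```

```bash
python3 - <<'E'
from rig import robot
from h import *
rep(robot)
E
```

```text
t 5.28 pos [0.5452 0.0078 0.1353] strip x,y,z mm [41.7  0.1  1.3] F [-0.49  1.56  2.48] grip 0.0005389827964314824
 tool z [-0.  0. -1.]  toolx yaw 1.7897 q [-0.19  0.54  1.72 -0.    0.88 -0.41]
```

{"api": "arm_command", "payload": {
  "targets": [
    [-0.5,0,0,0,0],
    [-1,0,0,0,0],
    [-1.5,0,-0.02,0,0],
    [-2,0,-0.02,0,0],
    [-2.5,0,-0.02,0,0]
  ]
}}

```text
time: 5.9
position: [0.5507, -0.0165, 0.1356]
tool_rot: [0.626, 0.78, 0.0, -0.0]
ft_force: [-0.8, 1.4, 0.7]
grip_width: 0.0007
```

{"api": "arm_command", "payload": {
  "targets": [
    [-0.5,0,0,0,0],
    [-1,0,0,0,0],
    [-1.5,0,-0.02,0,0],
    [-2,0,-0.02,0,0],
    [-2.5,0,-0.02,0,0]
  ]
}}

```text
time: 6.52
position: [0.5561, -0.0409, 0.1358]
tool_rot: [0.626, 0.78, -0.0, -0.0]
ft_force: [-0.8, 0.8, 0.5]
grip_width: 0.0006
```

```bash
python3 - <<'E'
from rig import robot
from h import *
import cv2
rep(robot)
q,d=robot.camera("side");q=q[150:340,245:445,::-1]
cv2.imwrite(f"pics/side4.png",cv2.resize(q,None,fx=3,fy=3,interpolation=2))
E
```

```text
t 6.53 pos [ 0.5561 -0.0409  0.1358] strip x,y,z mm [91.6  0.   1.8] F [-0.77  0.84  0.52] grip 0.0005880757258753945
 tool z [-0.  0. -1.]  toolx yaw 1.7898 q [-0.27  0.56  1.68  0.    0.9  -0.49]
```

View pics/side4.png

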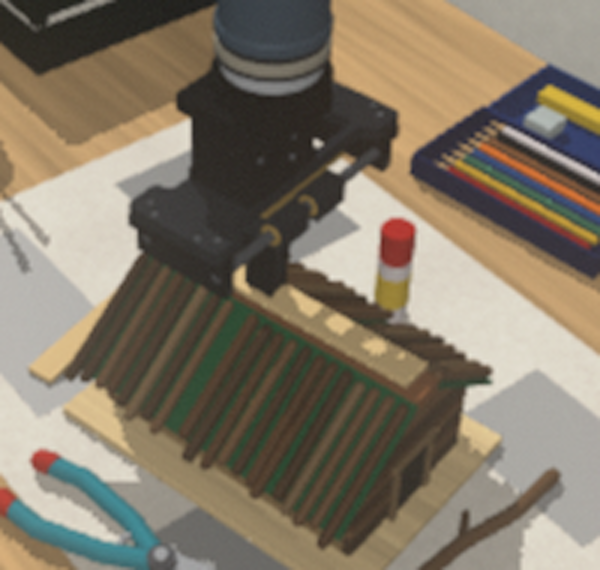

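The strip is nearly flat under the fingertips and the hut hasn't moved. Continuing.

{"api": "arm_command", "payload": {
  "targets": [
    [-0.5,0,0,0,0],
    [-1,0,0,0,0],
    [-1.5,0,0,0,0],
    [-2,0,0,0,0],
    [-2.5,0,0,0,0]
  ]
}}

```text
time: 7.2
position: [0.5616, -0.0653, 0.1358]
tool_rot: [0.626, 0.78, 0.0, 0.0]
ft_force: [0.9, 1.0, 1.0]
grip_width: 0.0006
```

{"api": "arm_command", "payload": {
  "targets": [
    [-0.5,0,0,0,0],
    [-1,0,0,0,0],
    [-1.5,0,0,0,0],
    [-2,0,0,0,0],
    [-2.5,0,0,0,0]
  ]
}}

```text
time: 7.82
position: [0.567, -0.0898, 0.1358]
tool_rot: [0.626, 0.78, -0.0, 0.0]
ft_force: [-0.1, 0.4, 1.0]
grip_width: 0.0003
```

{"api": "arm_command", "payload": {
  "targets": [
    [-0.5,0,0,0,0],
    [-1,0,0,0,0],
    [-1.5,0,0,0,0],
    [-2,0,0,0,0],
    [-2.5,0,0,0,0]
  ]
}}

```text
time: 8.45
position: [0.5724, -0.1141, 0.1357]
tool_rot: [0.626, 0.78, -0.0, -0.0]
ft_force: [-1.3, 0.0, -0.4]
grip_width: 0.0001
```

```bash
python3 - <<'E'
from rig import robot
from h import *
import cv2
rep(robot)
q,d=robot.camera("side");q=q[150:340,245:445,::-1]
cv2.imwrite(f"pics/side5.png",cv2.resize(q,None,fx=3,fy=3,interpolation=2))
E
```

```text
t 8.45 pos [ 0.5724 -0.1141  0.1357] strip x,y,z mm [ 1.667e+02 -1.000e-01  1.700e+00] F [-1.34  0.03 -0.39] grip 0.00010299097147646662
 tool z [-0. -0. -1.]  toolx yaw 1.7898 q [-0.39  0.58  1.62 -0.    0.94 -0.61]
```

View pics/side5.png

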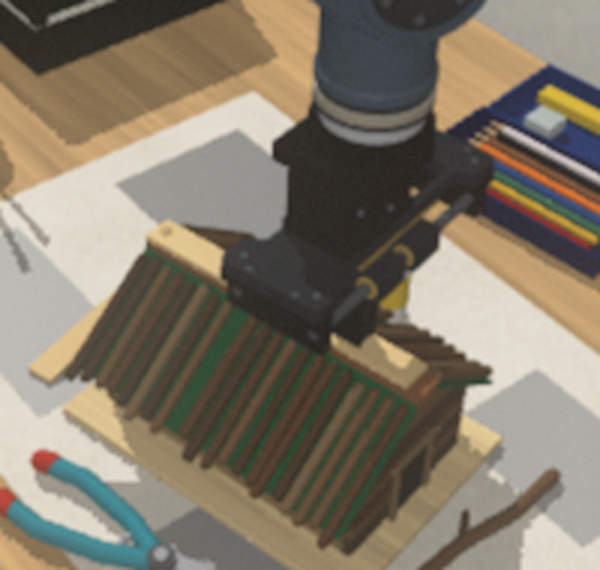

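{"api": "arm_command", "payload": {
  "targets": [
    [-0.4,0,0,0,0],
    [-0.8,0,0,0,0],
    [-1.3,0,0,0,0],
    [-1.9,0,0,0,0],
    [-2.5,0,0,0,0]
  ]
}}

```text
time: 9.12
position: [0.5779, -0.1386, 0.1358]
tool_rot: [0.626, 0.78, -0.0, 0.0]
ft_force: [0.5, 1.0, 0.9]
grip_width: 0.0005
```

{"api": "arm_command", "payload": {
  "targets": [
    [-0.4,0,0,0,0],
    [-0.4,0,0.05,0,0],
    [-0.4,0,0.1,0,0],
    [-0.4,0,0.15,0,0],
    [-0.4,0,0.15,0,0]
  ]
}}

```text
time: 9.75
position: [0.5788, -0.1421, 0.1344]
tool_rot: [0.626, 0.78, -0.0, 0.0]
ft_force: [-0.4, -0.3, 0.6]
grip_width: 0.0004
```

```bash
python3 - <<'E'
from rig import robot
from h import *
import cv2
rep(robot)
for n in("scene","side"):
    q,d=robot.camera(n);q=q[:,:,::-1]
    q=q[190:340,200:400] if n=="scene" else q[170:350,225:465]
    cv2.imwrite(f"pics/{n}6.png",cv2.resize(q,None,fx=3,fy=3,interpolation=2));rep(robot)
E
```

```text
t 9.75 pos [ 0.5788 -0.1421  0.1344] strip x,y,z mm [195.4  -0.    0.4] F [-0.35 -0.26  0.59] grip 0.0003758805039690635
 tool z [ 0. -0. -1.]  toolx yaw 1.79 q [-0.43  0.6   1.59 -0.    0.95 -0.65]
t 9.8 pos [ 0.5788 -0.1421  0.1344] strip x,y,z mm [195.4  -0.    0.4] F [1.24 0.15 0.7 ] grip 0.00047685687522332703
 tool z [ 0. -0. -1.]  toolx yaw 1.79 q [-0.43  0.6   1.59 -0.    0.95 -0.65]
t 9.85 pos [ 0.5787 -0.1421  0.1344] strip x,y,z mm [ 1.954e+02 -1.000e-01  4.000e-01] F [-0.13 -1.09  1.41] grip 0.00043715409418320327
 tool z [ 0. -0. -1.]  toolx yaw 1.79 q [-0.43  0.6   1.59 -0.    0.95 -0.65]
```

View pics/side6.png

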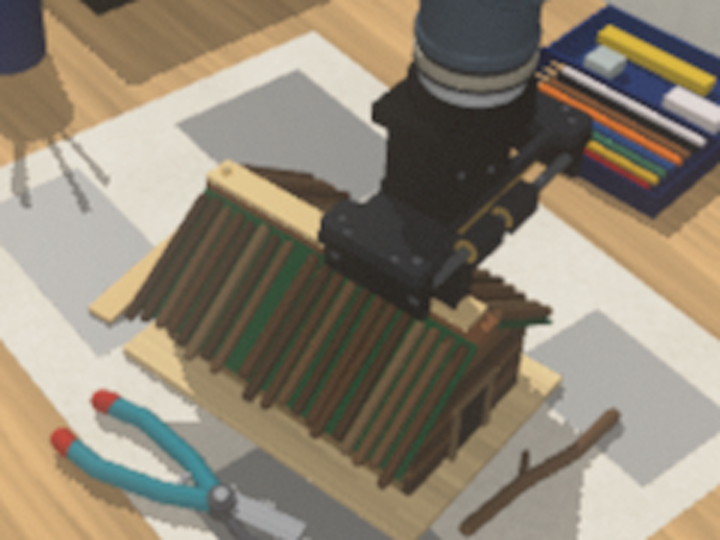

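View pics/scene6.png

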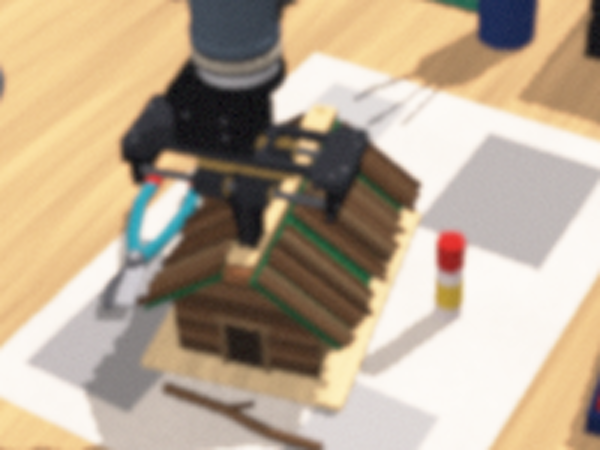

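The fingertips are on the raised end and the strip lies flat. I'll press slightly more so the contact is firm, then dwell.

{"api": "arm_command", "payload": {
  "targets": [
    [0,0,0.03,0,0],
    [0,0,0.05,0,0],
    [0,0,0.05,0,0],
    [0,0,0.05,0,0]
  ]
}}

```text
time: 10.35
position: [0.5788, -0.1421, 0.1341]
tool_rot: [0.626, 0.78, 0.0, 0.0]
ft_force: [-1.0, -0.6, 4.2]
grip_width: 0.0004
```

{"api": "arm_command", "payload": {
  "targets": [
    [0,0,0.02,0,0],
    [0,0,0.04,0,0],
    [0,0,0.04,0,0],
    [0,0,0.04,0,0]
  ]
}}

```text
time: 10.85
position: [0.5788, -0.1421, 0.1339]
tool_rot: [0.626, 0.78, 0.0, 0.0]
ft_force: [-1.0, -0.2, 6.5]
grip_width: 0.0002
```

```bash
python3 - <<'E'
from rig import robot
from h import *
rep(robot)
E
```

```text
t 10.85 pos [ 0.5788 -0.1421  0.1339] strip x,y,z mm [ 1.954e+02  0.000e+00 -1.000e-01] F [-1.01 -0.15  6.45] grip 0.00016281960330247842
 tool z [ 0.001 -0.    -1.   ]  toolx yaw 1.7898 q [-0.43  0.6   1.59  0.    0.95 -0.65]
```

```bash
python3 - <<'E'
from rig import robot
from h import *
import cv2
q,d=robot.camera("side");cv2.imwrite("pics/side7.png",q[:,:,::-1])
a=cv2.imread("pics/side0.png",0);b=cv2.cvtColor(q,cv2.COLOR_RGB2GRAY)
# fixed patches: tack end, near base corner, secateurs, twig, jar, lath, block
for n,(x,y) in dict(tack=(300,228),base=(365,345),secat=(298,336),twig=(405,328),jar=(227,180),lath=(262,270),block=(455,445)).items():
    t=a[y-9:y+9,x-9:x+9];s=b[y-19:y+19,x-19:x+19]
    r=cv2.matchTemplate(s,t,cv2.TM_CCOEFF_NORMED);_,m,_,l=cv2.minMaxLoc(r);print(n,round(m,2),l[0]-10,l[1]-10)
rep(robot)
E
```

```text
tack 0.97 0 0
base 0.99 0 0
secat 1.0 0 0
twig 1.0 0 0
jar 0.77 2 -2
lath 1.0 0 0
block 0.98 0 0
t 10.9 pos [ 0.5788 -0.1422  0.1339] strip x,y,z mm [ 1.954e+02  0.000e+00 -1.000e-01] F [-0.78  0.36  6.46] grip 0.0002137630898529793
 tool z [ 0. -0. -1.]  toolx yaw 1.7898 q [-0.43  0.6   1.59  0.    0.95 -0.65]
```

```bash
python3 - <<'E'
import cv2
a=cv2.imread("pics/side0.png");b=cv2.imread("pics/side7.png")
for n,(x,y,w) in dict(jar=(227,165,35),glue=(377,240,10)).items():
    r=cv2.matchTemplate(b[y-w-8:y+w+8,x-w-8:x+w+8],a[y-w:y+w,x-w:x+w],cv2.TM_CCOEFF_NORMED);_,m,_,l=cv2.minMaxLoc(r);print(n,round(m,2),l[0]-8,l[1]-8)
from rig import robot
robot.hand_in()
E
```

```text
jar 1.0 0 0
glue 0.42 -5 7
the job is handed in; nothing more can be done
```

I ran the shut fingertips along the ridge strip from about 16 mm past the tack to about 195 mm. I then handed the job in at about 10.9 s with the raised end held flat; no verdict was reported.

**Final hold:** the fingertips press at about 6.5 N, at 0.134 m, which is the height of the flat strip. They are on the strip's last 45 mm and centred across it.

**Along the way:** the force readings peaked at about 6.5 N. Between about 65 and 195 mm the force was only around 0.5–1 N, close to the sensor noise. At 167 mm it even read -0.4 N. Contact there is judged from the fingertip height and from pictures showing the strip held down, not from the force reading.

**Surroundings:** in the side view, the tack, hut base, secateurs, twig, spare lath, sanding block and brush jar showed no shift from the first picture. Two of those matches needed a second look:
- **Brush jar:** the first small patch matched poorly (0.77, off by 2 pixels); a larger one matched exactly.
- **Glue stick:** the match failed (0.42) because the gripper hid it in that view. By eye, the scene picture taken just before the last press shows it where it started.

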